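Right a toppled drive housing wedged in the corner of its supply bin

TASK

In the supply bin on the bench a drive housing has toppled over and is wedged in the corner, its barrel on both walls, with its knobbed amber dust cover lying under the raised foot, in the way of tipping it back. Move the cover aside, then free the housing and stand it upright on its round foot, wholly on the empty green spot. Leave the cover lying flat on the bin's floor, knob up, and the two standing housings and the parts box where they are.

Things in the scene. Friction and masses are not known exactly. Their poses are not given: they have to be found in the camera images.
- bin: Grey open plastic bin, fixed to the bench. Inside 330 mm (its x) by 410 mm (its y), walls 5 mm thick, top of the walls 62 mm above the bench, a 12 mm turned-out rim outside; inner floor 5 mm above the bench. Origin: centre of the underside; z up. The toppled housing starts in the corner at its +x, +y.
- housing: Toppled aluminium drive housing, 0.5 to 0.9 kg: round foot 106 mm across, 14 mm thick, carrying a barrel 72 mm across (blue band); 118 mm high over all; the foot sticks out 17 mm round the barrel. Origin: centre of the foot's underside; z: along the axis to the barrel's end. Centre of mass 40 mm up the axis. Starts 72 degrees from upright, resting on its foot's rim, the barrel on the rims of both walls.
- spot: The empty flat green spot marked on the bin's floor, 130 mm in diameter, no thickness to speak of; origin at its centre. One of three places in the bin; the other two carry the standing housings.
- neighbour_a: Standing housing, same shape as the toppled one, loose; origin: centre of the foot's underside; z up along its axis.
- neighbour_b: The other standing housing, as neighbour_a.
- cover: Loose dust cover lying on the bin's floor in front of the toppled housing's foot, where the foot must come down: amber disc 60 mm in diameter, 7 mm thick, with a black ball knob 20 mm in diameter on top (ball centre 24 mm above the underside, stem 10 mm thick), 34 mm high over all, 120 g. Origin: centre of the underside; z up through the knob.
- partsbox: Loose closed parts box, black with a blue lid, 53 mm (its x) by 83 mm (its y), 41 mm high; stands near the bin's +x wall. Origin: centre of the underside.
Things that resemble listed ones, but are neither listed nor needed, are in the scene too. What is shaped like the neighbour_a but turquoise is not meant. What is shaped like the housing but pink is not meant.

How it is judged:
By the outcome, as a careful person would: the job done as asked, in the order asked, and still so for the second after the job is handed in, with the robot touching nothing.
It also fails if it takes over 72 s, if anything falls off the work surface, if the arm or the gripper's body presses on something with over 40 N, if the wrist force passes 120 N, or if a joint passes its speed limit or range.

ROBOT

A 6-joint arm with a two-finger parallel gripper is mounted at the origin on the work surface. World frame = base frame: x ahead of the robot, y to its left, z up, the work surface at z = 0. Lengths are in m, angles in rad, forces in N, time in s.
With the tool pointing down it reaches from about 0.275 to 0.75 m from the base axis. Payload 10.2 kg.
Tool frame: the origin (TCP) lies midway between the tips of the shut fingers; the grasp point (between the pads) lies 19 mm behind it (env.hold_point_z is the distance from the TCP to the grasp point, in m); x points along the fingers, z is the direction in which the jaws open and shut, and the axes are right-handed (so a half turn about x gives the same grasp; the last joint's range is limited). The gripper opens to 85 mm and grips with 20 to 120 N. Pads are 22 mm wide; open, the fingers measure 114 mm over their backs; the gripper's body (76 mm by 85 mm) begins 54 mm behind the grasp point. The pads swing forward as they close: fully open they stand 13 mm farther back than shut.
Start: joints at [1.055, 0.313, 1.498, -0, 1.331, -0.223], TCP at [0.152, 0.503, 0.231] pointing down, gripper open.
Joint ranges: [-2.94, 2.94], [-0.97, 2.17], [0.19, 2.56], [-1.23, 4.37], [0.02, 3.11], [-2.88, 2.88]. Speed limits (rad/s): [2.39, 2.39, 3.01, 3.14, 3.14, 3.14].

INTERFACE

Orientations are given as a unit quaternion [x, y, z, w].
In Python, from bench import env, kinematics, monitor, eyes, job gives the robot as it stands. The module is installed in compiled form; this text tells all that it offers. Calls block until the motion is done:
- env.reach(position, orientation): joint-space move of the TCP to a pose.
- env.movel(position, velocity=0.15, frame=None, guard=None): straight line of the TCP; frame=None keeps the orientation; velocity is the mean speed in m/s. With guard (N) it stops when the force on the tool has changed by that much, and returns True; else False.
- env.set_joints(angles): joint-space move.
- env.release() and env.close_gripper(effort=None): open the fingers fully, or close them until they stop; effort is the grip in N (None keeps the last).
- env.hold(seconds).
- kinematics.ik(position, orientation): joint angles nearest the present ones, or None.
- monitor.sense(): the state.
- eyes.grab_frame(name): name is "scene" or "top"; returns a dict with "frame" (480x640x3 uint8, red, green, blue), "mtx" (3x3 intrinsics, pixels), "k1" (the pictures are not rectified: a ray, as slopes to the right and down, at radius r is drawn at 1 + k1 r^2 times it, then the intrinsics apply), "view" (4x4, takes a point from world to camera coordinates). Camera axes: x right, y down, z forward; pixel columns grow to the right and rows downward; lengths in m; the calibration is good to about 2 mm. A picture is of the moment at which its call begins. There is no depth.
A pose or a line that the arm cannot do raises env.MotionError and nothing moves.
- job.hand_in(): hands the job in, once; it reports no verdict.
The state is a dict: "clock": time; "joints": joint angles; "qvel": joint speeds; "joint_efforts": joint torques, N m; "position": TCP position; "ee_rot": TCP orientation; "contact_force": force on the tool from outside, world axes, zero at the start; "ft_torque": the same for the moment, N m; "finger_gap": opening from 0.0 (shut) to 1.0 (fully open).
Only numpy, scipy, OpenCV 4.12 (cv2) and the standard library are available. Lean on these libraries where they do the work, as an engineer would, in place of code of your own. Each camera call takes 0.05 s, during which the arm holds its last target.

## Working session

There is one attempt and no reset: what is moved stays moved. The work goes in short steps, each a Python script; the robot and the scene stay as the last script left them, time stands still between calls to the robot, and variables do not carry over. Pictures are saved under pics/ and viewed, and the job is handed in when it is done.

```bash
mkdir -p pics; ls; cat > h.py <<'E'
import numpy as np, cv2
from bench import env, kinematics, monitor, eyes, job
def shot(name,fn):
    d=eyes.grab_frame(name); cv2.imwrite('pics/'+fn+'.png',d['frame'][:,:,::-1]); np.savez('pics/'+fn+'.npz',**{k:np.array(v) for k,v in d.items()}); return d
def load(fn): 
    z=np.load('pics/'+fn+'.npz'); return {k:z[k] for k in z.files}
def ray(d,u,v):
    K=d['mtx'];k=float(d['k1']);x=(u-K[0,2])/K[0,0];y=(v-K[1,2])/K[1,1]
    rd=np.hypot(x,y);r=rd
    for _ in range(50): r=rd/(1+k*r*r)
    s=r/rd if rd>1e-9 else 1
    R=d['view'][:3,:3];t=d['view'][:3,3]
    return -R.T@t, R.T@np.array([x*s,y*s,1])
def onz(d,u,v,z):
    o,r=ray(d,u,v); return o+r*(z-o[2])/r[2]
def proj(d,p):
    c=d['view'][:3,:3]@np.array(p,float)+d['view'][:3,3]; x,y=c[0]/c[2],c[1]/c[2]; f=1+float(d['k1'])*(x*x+y*y)
    K=d['mtx']; return np.array([K[0,0]*x*f+K[0,2],K[1,1]*y*f+K[1,2]])
E
python3 - <<'E'
from h import *
for n in('scene','top'):
    d=shot(n,n+'0'); print(n,d['mtx'],d['k1'],-d['view'][:3,:3].T@d['view'][:3,3],d['view'][:3,:3])
print(monitor.sense())
E
```

```text
pics
scene [[434.20077839   0.         313.69921556]
 [  0.         434.20077839 238.90990202]
 [  0.           0.           1.        ]] -0.0822617546704058 [0.89755177 0.22660091 0.6135722 ] [[-0.4750902   0.87988406 -0.00966084]
 [ 0.7431265   0.39532061 -0.53989315]
 [-0.47122425 -0.26367717 -0.84167812]]
top [[532.56764417   0.         313.03378794]
 [  0.         532.56764417 239.35113609]
 [  0.           0.           1.        ]] -0.1450749036325713 [0.50677816 0.05562996 0.861118  ] [[ 0.02514788 -0.99887877 -0.04010965]
 [-0.99206344 -0.01999154 -0.12413891]
 [ 0.12319787  0.04291315 -0.99145385]]
{'clock': 0.1, 'joints': array([ 1.05461292e+00,  3.13436385e-01,  1.49837406e+00,  2.04944096e-05,
        1.33097248e+00, -2.23415547e-01]), 'qvel': array([ 0.00055466, -0.00150576, -0.00155146,  0.00078404,  0.00161136,
       -0.00142078]), 'joint_efforts': array([ 4.28517684e-03, -4.12903011e+01, -2.60140228e+01, -9.85821771e-05,
        3.05236477e-03,  2.11458490e-05]), 'position': array([0.15141711, 0.50245507, 0.23076575]), 'ee_rot': array([-0.42188365,  0.56797212,  0.42155672,  0.56719643]), 'contact_force': array([ 0.30752496,  0.51191433, -0.04565666]), 'ft_torque': array([-0.02144753,  0.01093975, -0.01899913]), 'finger_gap': 0.9985957013115342}
```

View pics/scene0.png

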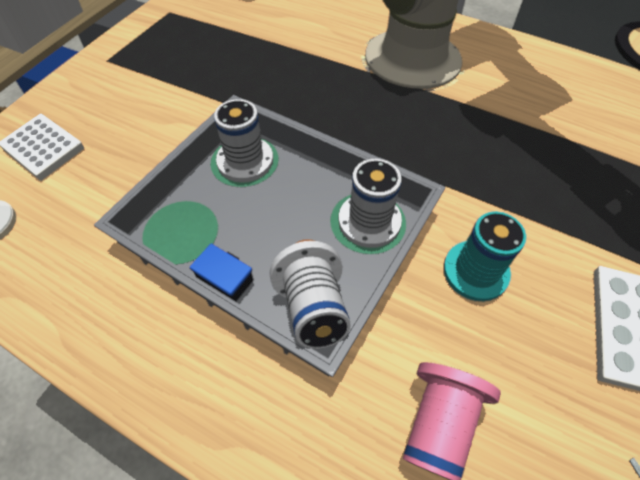

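View pics/top0.png

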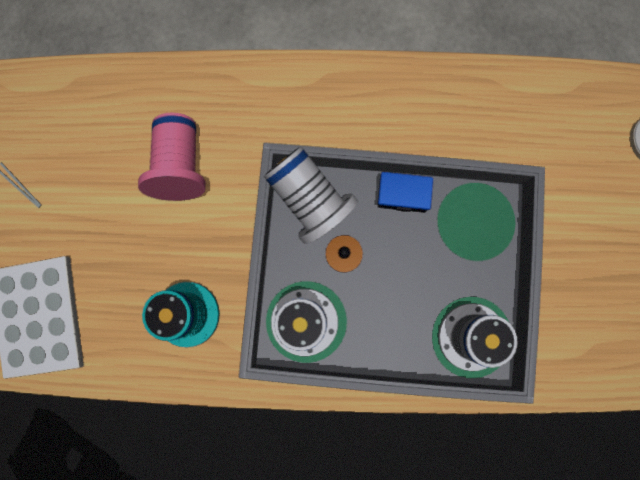

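The top view shows the housing in the bin's upper-left (+x,+y) corner, with the cover at about (344,253) in front of its foot. The spot is at (476,221), the parts box at (405,190), and the neighbours at (305,322) and (472,338). The scene view hides the cover behind the housing.

```bash
python3 - <<'E'
from h import *
d=load('top0');f=d['frame'];hsv=cv2.cvtColor(f,cv2.COLOR_RGB2HSV)
P=lambda c,z:onz(d,c[0],c[1],z).round(4)[:2]
def blobs(lo,hi,amin=60,roi=(230,140,560,410)):
    m=cv2.inRange(hsv,np.array(lo),np.array(hi)); k=np.zeros_like(m);k[roi[1]:roi[3],roi[0]:roi[2]]=m[roi[1]:roi[3],roi[0]:roi[2]]
    n,l,s,c=cv2.connectedComponentsWithStats(k); return [(s[i],c[i],(l==i)) for i in range(1,n) if s[i][4]>amin]
for nm,lo,hi,z in(('green',(60,80,40),(85,255,255),.005),('blue',(100,120,60),(125,255,255),.046),('amber',(5,120,80),(20,255,255),.012)):
    for s,c,m in blobs(lo,hi):
        cs,_=cv2.findContours(m.astype(np.uint8),cv2.RETR_EXTERNAL,cv2.CHAIN_APPROX_NONE); h=cv2.convexHull(cs[0])
        e=cv2.fitEllipse(h) if len(h)>5 else None
        print(nm,s,c.round(1),P(c,z),'ell',e and np.round(e[0],1),e and P(e[0],z), e and np.round(e[1],1))
        if nm=='blue':
            b=cv2.boxPoints(cv2.minAreaRect(h)); print([P(q,z) for q in b])
# bin outer rim corners
for c in((264,143),(545,168),(532,402),(240,377)): print('rim',P(c,.062))
im=cv2.resize(f[130:270,235:385,::-1],None,fx=5,fy=5,interpolation=cv2.INTER_CUBIC)[:600*1]
cv2.imwrite('pics/ct0.png',cv2.resize(f[135:265,235:395,::-1],(800,650-50),interpolation=cv2.INTER_CUBIC))
f2=load('scene0')['frame'];cv2.imwrite('pics/cs0.png',cv2.resize(f2[230:380,240:440,::-1],(800,600),interpolation=cv2.INTER_CUBIC))
E
```

```text
green [ 438  183   77   78 4745] [476.  221.4] [ 0.6481 -0.1725] ell [476.  221.3] [ 0.6481 -0.1725] [76.2 78.9]
green [ 266  282   81   81 1464] [310.4 320.4] [0.4827 0.0936] ell [305.9 321.5] [0.4807 0.1008] [80.1 80.9]
green [ 432  297   76   81 1102] [461. 336.] [ 0.4627 -0.1471] ell [471.5 337. ] [ 0.4613 -0.1641] [79.2 81.2]
blue [267 151  41  34 330] [287.6 167.6] [0.7213 0.134 ] ell [285.5 168.5] [0.7198 0.1372] [ 9. 66.]
[array([0.7024, 0.1659]), array([0.7502, 0.1103]), array([0.7403, 0.1022]), array([0.6927, 0.1578])]
blue [ 378  172   55   38 1769] [405.2 190.4] [ 0.6879 -0.051 ] ell [404.8 190.4] [ 0.6879 -0.0504] [41.8 66.6]
[array([ 0.6652, -0.0069]), array([ 0.7186, -0.0124]), array([ 0.711 , -0.0955]), array([ 0.6577, -0.0893])]
amber [ 230  140  330   55 3350] [455.5 151.8] [ 0.7625 -0.139 ] ell [465.3 161.2] [ 0.7468 -0.155 ] [ 55.7 472.4]
amber [230 148  31  12 249] [244.6 154.2] [0.7525 0.2097] ell [243.9 154.1] [0.7526 0.2108] [11.7 38.6]
amber [230 162  30  17 359] [244.7 169. ] [0.7271 0.2084] ell [243.5 168.6] [0.7277 0.2103] [19.9 34.9]
amber [230 179  28  1
[... 1148 characters left out ...]
 [539 339  18   8  68] [546.3 342.2] [ 0.4542 -0.2848] ell [546.7 341.9] [ 0.4547 -0.2856] [10.2 17.7]
amber [536 359  24  28 559] [547.8 371.1] [ 0.4082 -0.2874] ell [548.7 372.7] [ 0.4056 -0.289 ] [27. 42.]
amber [230 379 123  13 440] [276.  386.2] [0.3778 0.1449] ell [288.2 385.1] [0.3802 0.1257] [ 10.6 143. ]
amber [535 386  25   8 113] [546.6 390.1] [ 0.378  -0.2858] ell [546.6 389.6] [ 0.3787 -0.2858] [ 8.1 26.4]
amber [ 230  392  330   18 2384] [377.4 402.6] [ 0.3567 -0.015 ] ell [385.6 404.5] [ 0.3541 -0.0279] [ 21.  367.5]
amber [535 396  25   7 118] [547.2 399.8] [ 0.3625 -0.2871] ell None None None
rim [0.7564 0.1708]
rim [ 0.7257 -0.2696]
rim [ 0.368  -0.2431]
rim [0.3969 0.1941]
```

View pics/ct0.png

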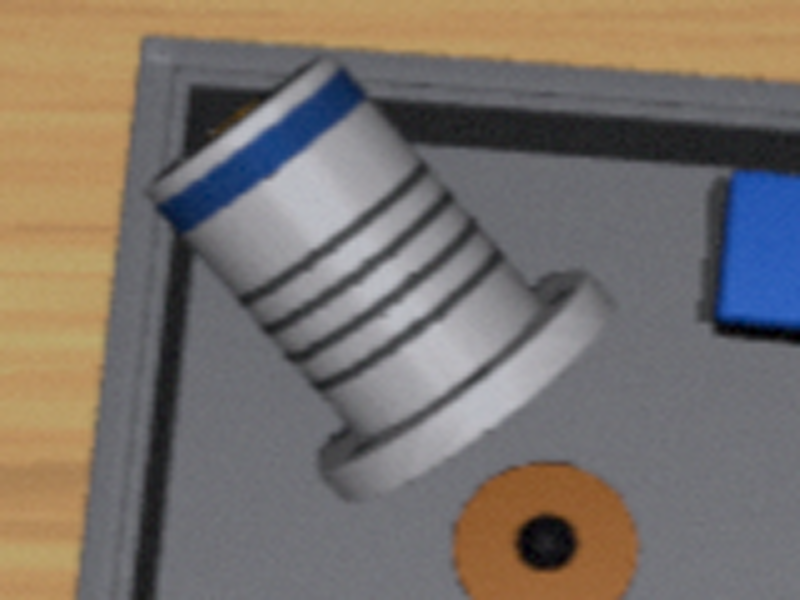

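View pics/cs0.png

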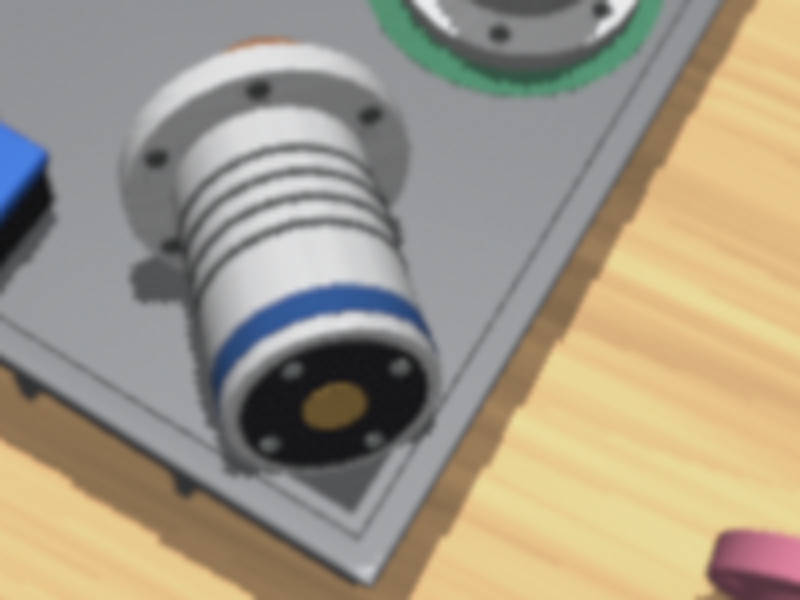

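```bash
python3 - <<'E'
from h import *
t=load('top0');s=load('scene0')
T=lambda x,y:ray(t,235+(x+.5)/5-.5,135+(y+.5)/(600/130)-.5)
S=lambda x,y:(240+(x+.5)/4-.5,230+(y+.5)/4-.5)
def pl(a,b,f=T):
    o,r1=f(*a);_,r2=f(*b);n=np.cross(r1,r2);return o,n/np.linalg.norm(n)
o,n1=pl((185,238),(345,425));_,n2=pl((368,95),(540,290))
h=np.cross(n1,n2);h/=np.linalg.norm(h);h*=np.sign(h[0]);print('top h',h,'elev',np.degrees(np.arcsin(h[2])),'head',np.degrees(np.arctan2(h[1],h[0])))
TS=lambda x,y:ray(s,*S(x,y))
o2,m1=pl((195,290),(180,190),TS);_,m2=pl((425,310),(383,190),TS)
h2=np.cross(m1,m2);h2/=np.linalg.norm(h2);h2*=np.sign(h2[0]);print('scene h',h2,np.degrees(np.arcsin(h2[2])),np.degrees(np.arctan2(h2[1],h2[0])))
E_=onz(s,*S(333,405),.0919);print('end',E_)
# axis point: plane bisecting in top view
k=n1-n2 if n1@n2>0 else n1+n2
nb=(n1-n2) if abs((n1-n2)@h)<1e-6 else n1
for b in(n1-n2,n1+n2):
    b=b/np.linalg.norm(b);print('dist of end from bisector',(E_-o)@b)
for z in(.0919,):
  for a in (38,45,50):
    hd=np.radians(a);hh=np.array([np.cos(hd)*np.cos(np.radians(18)),np.sin(hd)*np.cos(np.radians(18)),np.sin(np.radians(18))])
    O=E_-.118*hh;u=np.cross(hh,[0,0,1]);u/=np.linalg.norm(u);w=np.cross(u,hh)
    print(a,'O',O,'foot L/R top px',[((proj(t,O+q)-[235,135])*[5,600/130]).round() for q in(.053*u,-.053*u,.053*w,.053*u+.014*hh,-.053*u+.014*hh)])
    c=np.array([.7407,.156]); print(c-E_[:2])
E
```

```text
top h [ 0.7727221   0.63456146 -0.01524179] elev -0.8733242433607997 head 39.39293205736523
scene h [0.6789959  0.52697391 0.51113899] 30.73972739922873 37.8153123426718
end [0.72124874 0.1388251  0.0919    ]
dist of end from bisector -0.7691574255029692
dist of end from bisector -0.000692655776755133
38 O [0.63281449 0.0697327  0.05543599] foot L/R top px [array([598., 311.]), array([321., 500.]), array([492., 422.]), array([572., 277.]), array([294., 467.])]
[0.01945126 0.0171749 ]
45 O [0.64189391 0.05947028 0.05543599] foot L/R top px [array([618., 270.]), array([369., 489.]), array([533., 389.]), array([589., 239.]), array([338., 458.])]
[0.01945126 0.0171749 ]
50 O [0.64911211 0.05285602 0.05543599] foot L/R top px [array([629., 240.]), array([402., 477.]), array([560., 364.]), array([597., 212.]), array([369., 449.])]
[0.01945126 0.0171749 ]
```

```bash
cat >> h.py <<'E'
from scipy.spatial.transform import Rotation as Rn
def quat(head,elev,flip=1):
    """approach heading (deg), elevation down (deg, 90=down); jaw dir horizontal"""
    hd,e=np.radians(head),np.radians(elev)
    a=np.array([np.cos(hd)*np.cos(e),np.sin(hd)*np.cos(e),-np.sin(e)]);z=flip*np.array([-np.sin(hd),np.cos(hd),0])
    return Rn.from_matrix(np.c_[a,np.cross(z,a),z]).as_quat(),a
def pose(G,head,elev,flip=1,off=.019):
    q,a=quat(head,elev,flip); return np.array(G)+off*a,q
def ok(G,head,elev):
    r={}
    for fl in(1,-1):
        try: j=kinematics.ik(*pose(G,head,elev,fl))
        except Exception as ex: j=None
        r[fl]=None if j is None else np.round(j,2)
    return r
HD=40.5;SPOT=np.array([.648,-.1725])
dh=np.array([np.cos(np.radians(HD)),np.sin(np.radians(HD)),0])
E
python3 - <<'E'
from h import *
h=dh*np.cos(np.radians(18))+[0,0,np.sin(np.radians(18))]
O=np.array([.7212,.1388,.0919])-.118*h;print(O)
print('hold',env.hold_point_z)
C=np.array([.591,.0429,.035]);print('cov',ok(C,HD,70),ok(C+[0,0,.1],HD,70),ok([.505,-.035,.035],HD,70))
G=O+.07*h;print(G)
for p in(72,):
  for dz in(0,.08,.15): print('grasp',dz,ok(G+[0,0,dz],HD,90-18+90-p if 0 else 90-18+(90-p)))
  for hd in(-60,-45,-30,-15,0):
    for z in(.075,.15): print('place',hd,z,ok([*SPOT,z],hd,90-p))
E
```

```text
[0.63586369 0.06591591 0.05543599]
hold 0.0187
cov {1: array([-0.24,  0.62,  1.71,  0.47,  0.66, -2.87]), -1: array([-0.24,  0.62,  1.71,  0.47,  0.66,  0.27])} {1: array([-0.24,  0.46,  1.65,  0.38,  0.86, -2.74]), -1: array([-0.24,  0.46,  1.65,  0.38,  0.86,  0.4 ])} {1: None, -1: array([-0.45,  0.5 ,  1.94,  0.56,  0.63, -0.04])}
[0.68648693 0.10915223 0.07706718]
grasp 0 {1: array([-0.01,  0.85,  1.09,  0.  ,  1.2 , -2.29]), -1: array([-0.01,  0.85,  1.09,  0.  ,  1.2 ,  0.85])}
grasp 0.08 {1: array([-0.01,  0.77,  1.02,  0.  ,  1.36, -2.29]), -1: array([-0.01,  0.77,  1.02,  0.  ,  1.36,  0.85])}
grasp 0.15 {1: array([-0.01,  0.73,  0.91,  0.  ,  1.5 , -2.29]), -1: array([-0.01,  0.73,  0.91,  0.  ,  1.5 ,  0.85])}
place -60 0.075 {1: array([-0.18,  0.84,  1.69,  4.29,  0.92,  0.98]), -1: array([-0.18,  0.84,  1.69,  4.29,  0.92, -2.16])}
place -60 0.15 {1: None, -1: None}
place -45 0.075 {1: array([-0.27,  0.79,  1.83,  3.84,  0.82,  1.23]), -1: array([-0.27,  0.79,  1.83,  3.84,  0.82, -1.92])}
place -45 0.15 {1: array([-0.27,  0.62,  1.84,  3.95,  0.71,  1.08]), -1: array([-0.27,  0.62,  1.84,  3.95,  0.71, -2.07])}
place -30 0.075 {1: array([-0.39,  0.75,  1.93,  3.32,  0.8 ,  1.49]), -1: array([-0.39,  0.75,  1.93,  3.32,  0.8 , -1.65])}
place -30 0.15 {1: array([-0.39,  0.58,  1.93,  3.36,  0.64,  1.44]), -1: array([-0.39,  0.58,  1.93,  3.36,  0.64, -1.7 ])}
place -15 0.075 {1: array([-0.52,  0.74,  1.96,  2.8 ,  0.84,  1.72]), -1: array([-0.52,  0.74,  1.96,  2.8 ,  0.84, -1.42])}
place -15 0.15 {1: array([-0.52,  0.57,  1.97,  2.74,  0.68,  1.81]), -1: array([-0.52,  0.57,  1.97,  2.74,  0.68, -1.33])}
place 0 0.075 {1: array([-0.64,  0.75,  1.93,  2.33,  0.91,  1.92]), -1: array([-0.64,  0.75,  1.93,  2.33,  0.91, -1.23])}
place 0 0.15 {1: array([-0.64,  0.58,  1.94,  2.22,  0.8 ,  2.08]), -1: array([-0.64,  0.58,  1.94,  2.22,  0.8 , -1.06])}
```

```bash
python3 - <<'E'
from h import *
C=np.array([.591,.0429,.035])
p,q=pose(C,HD,70,-1);_,a=quat(HD,70,-1)
env.reach(p-.13*a,q)
print(monitor.sense()['position'],monitor.sense()['clock'])
print(env.movel(p-.03*a,velocity=.2,guard=6)); print(env.movel(p,velocity=.06,guard=5))
s=monitor.sense();print(s['position']-p,s['contact_force'],s['clock'])
shot('scene','s1');shot('top','t1')
E
```

```text
[0.56211277 0.01897918 0.13943074] 2.3917
False
False
[ 3.50057164e-05  3.58522345e-05 -7.99571285e-05] [0.50713264 1.20239553 0.05705838] 3.6917
```

View pics/t1.png

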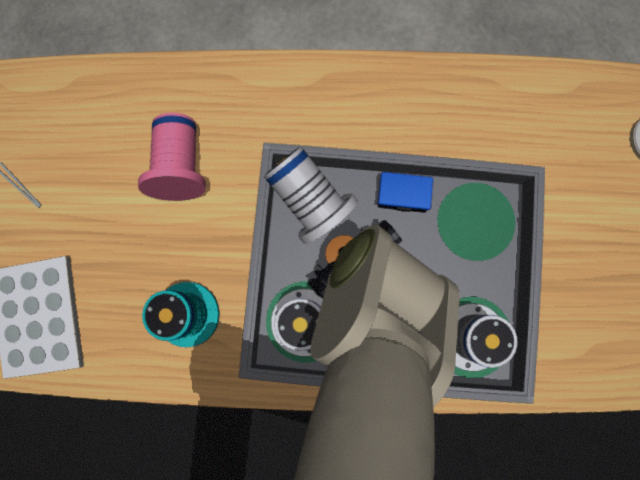

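View pics/s1.png

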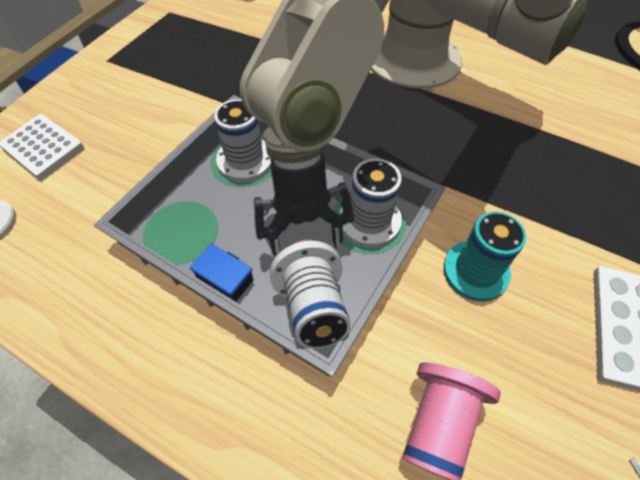

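Fingers straddle the knob (top about (345,250)) and clear the foot. I'll grip and move the cover.

```bash
python3 - <<'E'
from h import *
C=np.array([.591,.0429,.035])
p,q=pose(C,HD,70,-1);_,a=quat(HD,70,-1)
env.close_gripper(effort=40)
s=monitor.sense();print('gap',s['finger_gap'],s['contact_force'])
env.movel(p+[-.02,-.017,.04],velocity=.12)
s=monitor.sense();print('gap',s['finger_gap'],s['contact_force'])
D=np.array([.512,-.035,.035]);p2,_=pose(D,HD,70,-1)
env.movel(p2+[0,0,.04],velocity=.15)
shot('top','t2');shot('scene','s2')
print(env.movel(p2+[0,0,.005],velocity=.08,guard=5)); print(env.movel(p2+[0,0,-.003],velocity=.02,guard=4))
s=monitor.sense();print('dz',s['position']-p2,s['finger_gap'],s['contact_force'],s['clock'])
E
```

```text
gap 0.20559356521790229 [-1.55335299 -0.78555419  4.0087219 ]
gap 0.1970189707117953 [-0.40409218 -0.88231074 -1.7200817 ]
False
True
dz [ 0.0004578  -0.00014949  0.00014407] 0.20180229734000538 [-2.13864631  0.26795482  6.43380569] 6.725
```

View pics/s2.png

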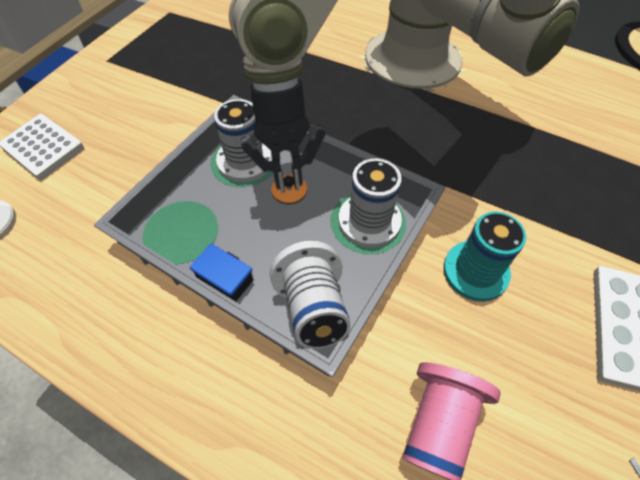

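```bash
python3 - <<'E'
from h import *
_,a=quat(HD,70,-1);s=monitor.sense();p=s['position']
env.release(); env.movel(p-.06*a,velocity=.1)
env.movel(p-.06*a+[0,0,.12],velocity=.25)
h=dh*np.cos(np.radians(18))+[0,0,np.sin(np.radians(18))]
O=np.array([.7212,.1388,.0919])-.118*h; G=O+.07*h
p,q=pose(G,HD,90,-1)
env.reach(p+[0,0,.13],q)
env.movel(p+[0,0,.06],velocity=.15,guard=8)
s=monitor.sense();print(s['position']-p,s['contact_force'],s['clock'])
shot('top','t3');shot('scene','s3')
t=load('top0');f=load('t3')['frame']
cv2.imwrite('pics/ct3.png',cv2.resize(f[110:330,235:515,::-1],(800,600)))
E
```

```text
[ 0.0004374  -0.00067238  0.06140471] [-0.19113114  0.89185221 -0.29529117] 10.375
```

View pics/t3.png

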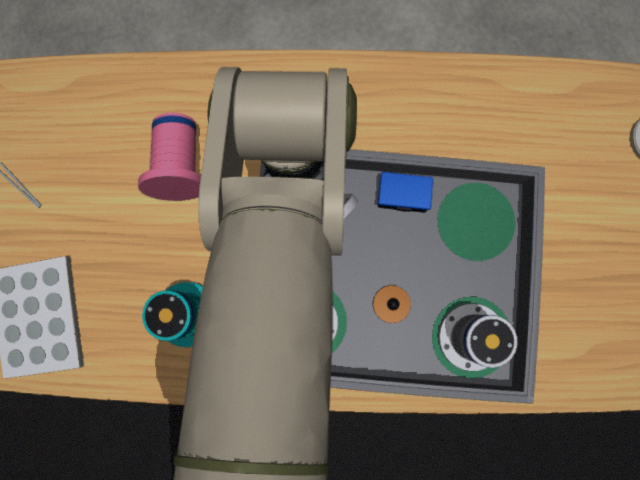

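View pics/s3.png

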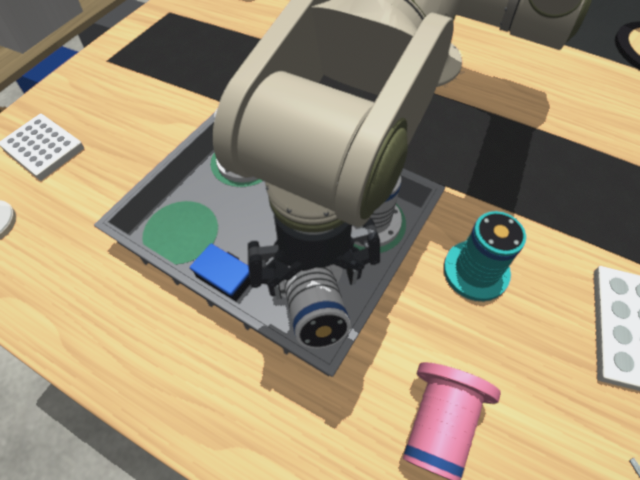

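```bash
cat > fk.py <<'E'
from h import *
from scipy.optimize import least_squares
def Rz(a):return Rn.from_euler('z',a).as_matrix()
def Ry(a):return Rn.from_euler('y',a).as_matrix()
def chain(j,P):
    H,o,L2,L3,k,L,y0=P
    R=Rz(j[0]);p=np.array([0,0,H])+R@np.array([o,y0,0]);pts=[p]
    R=R@Ry(j[1]);p=p+R@np.array([0,0,L2]);pts.append(p)
    R=R@Ry(j[2]);p=p+R@np.array([k,0,L3]);pts.append(p)
    R=R@Rz(j[3])@Ry(j[4]);pts.append(p+R@np.array([0,0,L]))
    return pts,R
E
python3 - <<'E'
from fk import *
J=[];X=[];A=[]
rng=np.random.default_rng(0)
while len(J)<60:
    G=[rng.uniform(.4,.7),rng.uniform(-.25,.25),rng.uniform(.05,.3)];hd=rng.uniform(-60,60);el=rng.uniform(30,90)
    p,q=pose(G,hd,el,-1)
    try:j=kinematics.ik(p,q)
    except Exception:continue
    if j is None:continue
    J.append(j);X.append(p);A.append(quat(hd,el)[1])
best=None
for y0 in(0,.1,-.1):
  r=least_squares(lambda P:np.concatenate([np.r_[chain(j,P)[0][3]-x,.1*(chain(j,P)[1][:,2]-a)] for j,x,a in zip(J,X,A)]),[.3,0,.4,.4,0,.3,y0])
  print(r.x.round(4),np.sqrt(np.mean(r.fun**2)))
  if best is None or r.cost<best.cost: best=r
np.save('P.npy',best.x)
E
```

```text
[ 0.2013 -0.      0.4389  0.3975  0.039   0.2553  0.1163] 4.8950418991595986e-11
[ 0.2013 -0.      0.4389  0.3975  0.039   0.2553  0.1163] 2.985792919693614e-11
[ 0.2013 -0.      0.4389  0.3975  0.039   0.2553  0.1163] 7.88489368138429e-11
```

```bash
cat > plan.py <<'E'
from fk import *
P=np.load('P.npy')
h18=dh*np.cos(np.radians(18))+[0,0,np.sin(np.radians(18))]
O=np.array([.7212,.1388,.0919])-.118*h18; S=.074; G=O+S*h18; OFF=.021
E
python3 - <<'E'
from plan import *
print(G)
p,q=pose(G,HD,90,-1,OFF)
for z in(0,.1,.15,.2,.25):
    j=kinematics.ik(p+[0,0,z],q);print('lift',z,None if j is None else j.round(2))
    if j is not None: jl=j
for hd in(-45,-40,-35):
  for z in(.079,.12,.16,.2,.25,.3):
    for xy in (SPOT,SPOT+[-.05,.03]):
      j=kinematics.ik(*pose([*xy,z],hd,18,-1,OFF));print('pl',hd,z,None if j is None else (j.round(2), np.array(chain(j,P)[0])[1:3].round(2).tolist()))
E
```

```text
[0.68937968 0.11162288 0.07830325]
lift 0 [-0.01  0.85  1.08  0.    1.21  0.86]
lift 0.1 [-0.01  0.76  0.98  0.    1.4   0.86]
lift 0.15 [-0.01  0.74  0.9   0.    1.51  0.86]
lift 0.2 [-0.01  0.72  0.8   0.    1.62  0.86]
lift 0.25 [-0.01  0.72  0.67  0.    1.75  0.86]
pl -45 0.079 (array([-0.27,  0.78,  1.83,  3.84,  0.81, -1.92]), [[0.33, 0.03, 0.51], [0.49, -0.01, 0.15]])
pl -45 0.079 (array([-0.23,  0.73,  1.98,  3.83,  0.9 , -1.86]), [[0.31, 0.05, 0.53], [0.44, 0.02, 0.15]])
pl -45 0.12 (array([-0.27,  0.69,  1.84,  3.9 ,  0.75, -2.  ]), [[0.3, 0.04, 0.54], [0.49, -0.01, 0.19]])
pl -45 0.12 (array([-0.23,  0.63,  1.98,  3.88,  0.83, -1.94]), [[0.28, 0.05, 0.56], [0.44, 0.02, 0.19]])
pl -45 0.16 (array([-0.27,  0.61,  1.83,  3.97,  0.69, -2.09]), [[0.27, 0.05, 0.56], [0.49, -0.01, 0.23]])
pl -45 0.16 (array([-0.23,  0.54,  1.98,  3.95,  0.76, -2.03]), [[0.25, 0.06, 0.58], [0.44, 0.02, 0.23]])
pl -45 0.2 (array([-0.27,  0.53,  1.82,  4.05,  0.63, -2.2 ]), [[0.24, 0.05, 0.58], [0.49, -0.01, 0.27]])
pl -45 0.2 (array([-0.23,  0.45,  1.97,  4.03,  0.7 , -2.14]), [[0.21, 0.07, 0.6], [
[... 2198 characters left out ...]
 3.58,  0.71, -1.82]), [[0.24, 0.04, 0.59], [0.42, -0.01, 0.23]])
pl -35 0.2 (array([-0.35,  0.49,  1.89,  3.64,  0.54, -1.92]), [[0.24, 0.04, 0.59], [0.47, -0.04, 0.27]])
pl -35 0.2 (array([-0.32,  0.41,  2.04,  3.64,  0.61, -1.9 ]), [[0.2, 0.06, 0.6], [0.42, -0.01, 0.27]])
pl -35 0.25 (array([-0.35,  0.4 ,  1.86,  3.76,  0.44, -2.06]), [[0.2, 0.05, 0.61], [0.47, -0.04, 0.32]])
pl -35 0.25 (array([-0.32,  0.31,  2.01,  3.76,  0.49, -2.03]), [[0.16, 0.07, 0.62], [0.42, -0.01, 0.32]])
pl -35 0.3 (array([-0.35,  0.32,  1.82,  3.96,  0.35, -2.28]), [[0.17, 0.06, 0.62], [0.47, -0.04, 0.37]])
pl -35 0.3 (array([-0.32,  0.22,  1.96,  3.95,  0.39, -2.25]), [[0.13, 0.08, 0.63], [0.42, -0.01, 0.37]])
```

```bash
python3 - <<'E'
from plan import *
p,q=pose(G,HD,90,-1,OFF)
env.movel(p+[0,0,.06],velocity=.1,guard=8)
g=env.movel(p,velocity=.06,guard=8)
s=monitor.sense();print(g,s['position']-p,s['contact_force'],s['clock'])
shot('scene','s4')
f=load('s4')['frame'];cv2.imwrite('pics/cs4.png',cv2.resize(f[180:380,200:460,::-1],(780,600)))
E
```

```text
False [2.51504027e-04 1.03290842e-05 5.13175076e-04] [ 0.55164515 -0.28992894  0.14933381] 11.875
```

View pics/cs4.png

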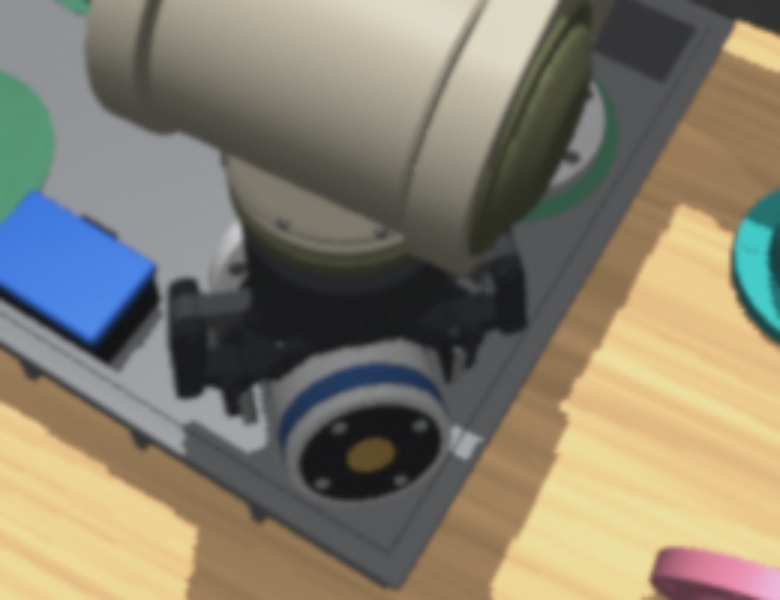

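```bash
python3 - <<'E'
from plan import *
p,q=pose(G,HD,90,-1,OFF)
hT=Rn.from_quat(q).as_matrix().T@h18
def full(j):
    pts,R=chain(j,P);R=R@Rz(j[5]);return pts,R
# tool R const: calibrate
j0=kinematics.ik(p,q);C=full(j0)[1].T@Rn.from_quat(q).as_matrix();print(C.round(2))
def low(j):
    pts,R=full(j);T=R@C;h=T@hT;Gp=pts[3]-OFF*T[:,0]
    Of=Gp-S*h;E=Gp+(.118-S)*h;sn=np.hypot(h[0],h[1])
    return min(Of[2],(Of+.014*h)[2])-.053*sn,E[2]-.036*sn,pts[2][2],pts[3],np.degrees(np.arccos(h[2])),Of
ja=kinematics.ik(p+[0,0,.22],q);jb=kinematics.ik(*pose([*SPOT,.27],-40,18,-1,OFF))
for t in np.linspace(0,1,13):
    l=low(ja+(jb-ja)*t);print(t.round(2),np.round(l[:3],3),l[3].round(3),l[4].round(),l[5].round(2))
E
```

```text
[[-0.  0. -1.]
 [ 0.  1.  0.]
 [ 1. -0. -0.]]
0.0 [0.225 0.278 0.533] [0.689 0.112 0.277] 72.0 [0.64 0.07 0.28]
0.08 [0.21  0.291 0.516] [0.694 0.179 0.276] 55.0 [0.65 0.13 0.25]
0.17 [0.227 0.334 0.5  ] [0.703 0.236 0.302] 35.0 [0.68 0.19 0.26]
0.25 [0.275 0.393 0.483] [0.718 0.272 0.348] 14.0 [0.71 0.24 0.29]
0.33 [0.329 0.448 0.466] [0.74  0.277 0.405] 8.0 [0.74 0.26 0.34]
0.42 [0.369 0.484 0.45 ] [0.765 0.251 0.459] 24.0 [0.78 0.25 0.39]
0.5 [0.402 0.508 0.433] [0.789 0.195 0.499] 36.0 [0.82 0.2  0.43]
0.58 [0.417 0.515 0.417] [0.804 0.118 0.515] 42.0 [0.84 0.12 0.45]
0.67 [0.405 0.504 0.401] [0.806 0.032 0.504] 42.0 [0.84 0.03 0.44]
0.75 [0.368 0.473 0.386] [ 0.791 -0.052  0.466] 36.0 [ 0.81 -0.06  0.4 ]
0.83 [0.314 0.428 0.371] [ 0.76  -0.121  0.407] 26.0 [ 0.77 -0.13  0.34]
0.92 [0.254 0.372 0.356] [ 0.715 -0.166  0.336] 14.0 [ 0.71 -0.16  0.27]
1.0 [0.196 0.314 0.342] [ 0.663 -0.185  0.264] nan [ 0.65 -0.17  0.2 ]<stdin>:11: RuntimeWarning: invalid value encountered in arccos
```

The fingers straddle the barrel symmetrically with both tips inside the walls. I'll grip and lift.

```bash
python3 - <<'E'
from plan import *
p,q=pose(G,HD,90,-1,OFF)
env.close_gripper(effort=115)
s=monitor.sense();print('gap',s['finger_gap'],s['contact_force'],s['ft_torque'])
print(env.movel(p+[0,0,.05],velocity=.06,guard=40))
s=monitor.sense();print('gap',s['finger_gap'],s['contact_force'],s['ft_torque'],s['clock'])
env.movel(p+[0,0,.22],velocity=.2)
s=monitor.sense();print('gap',s['finger_gap'],s['contact_force'],s['position']-p)
shot('scene','s5')
jb=kinematics.ik(*pose([*SPOT,.27],-40,18,-1,OFF));print(jb.round(2))
env.set_joints(jb)
s=monitor.sense();print('gap',s['finger_gap'],s['contact_force'],s['clock'])
shot('scene','s6');shot('top','t6')
E
```

```text
gap 0.8057465929135414 [-0.24853379 -0.47869077  5.67481606] [-0.19450696 -0.18780298  0.14458724]
False
gap 0.811221812338276 [-0.63905154 -0.29616336 -6.26805661] [ 0.12899897 -0.11937733  0.02113292] 13.1917
gap 0.8064370725420005 [ 0.38775678  0.03388973 -7.5712436 ] [-3.31708779e-04  1.79384689e-05  2.18363044e-01]
[-0.31  0.39  1.81  4.08  0.47 -2.32]
gap 0.8085527080900803 [-0.55415499  0.05750394 -6.49429975] 17.6333
```

View pics/s5.png

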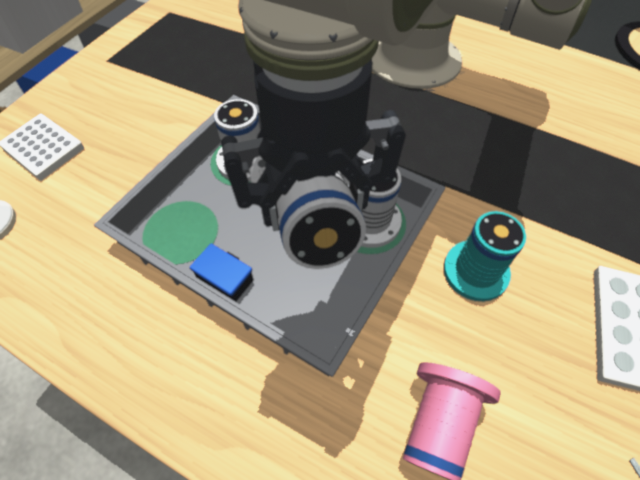

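View pics/s6.png

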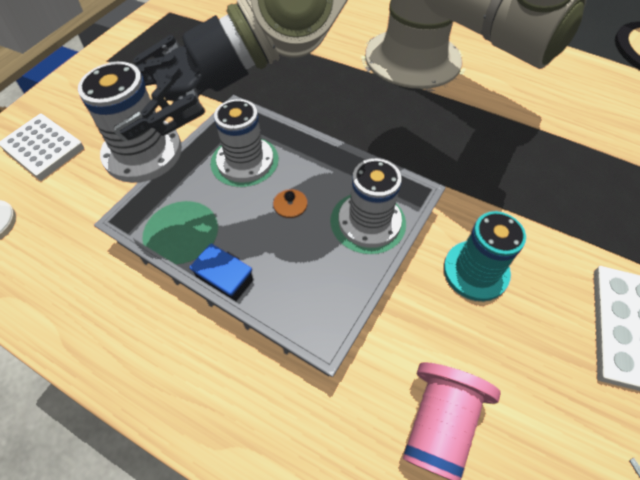

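View pics/t6.png

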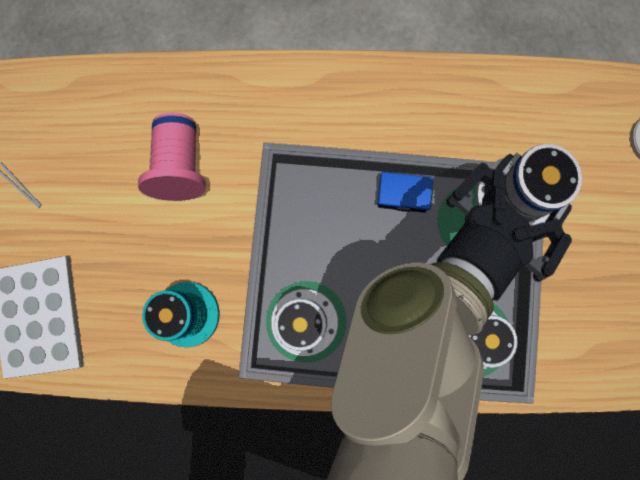

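The housing now hangs about upright over the spot. The end-cap centre is at scene (109,81) and top (551,176). I'll check the tilt.

```bash
python3 - <<'E'
from plan import *
s=load('s6');t=load('t6')
def gold(d,c,r=10):
    x,y=c;f=d['frame'][y-r:y+r+1,x-r:x+r+1];hs=cv2.cvtColor(f,cv2.COLOR_RGB2HSV);m=cv2.inRange(hs,np.array([10,100,80]),np.array([30,255,255]))
    v,u=np.nonzero(m);return u.mean()+x-r,v.mean()+y-r
a=gold(s,(109,81));b=gold(t,(551,176));print(a,b)
o1,r1=ray(s,*a);o2,r2=ray(t,*b);k=np.linalg.lstsq(np.c_[r1,-r2],o2-o1,rcond=None)[0];X1=o1+k[0]*r1;X2=o2+k[1]*r2
print('end',X1,X2,(X1+X2)/2)
print('expect px',proj(s,[*SPOT,.314]),proj(t,[*SPOT,.314]), monitor.sense()['position'])
f=s['frame'];cv2.imwrite('pics/cs6.png',cv2.resize(f[50:190,60:220,::-1],(800,700))[:600])
E
```

```text
(np.float64(107.89285714285714), np.float64(79.81122448979592)) (np.float64(550.775), np.float64(174.8607142857143))
end [ 0.65038831 -0.17459776  0.31276354] [ 0.64975936 -0.17385437  0.31228885] [ 0.65007383 -0.17422606  0.31252619]
expect px [110.27074034  78.1886528 ] [550.26161269 176.0376641 ] [ 0.66341396 -0.1852712   0.26361031]
```

View pics/cs6.png

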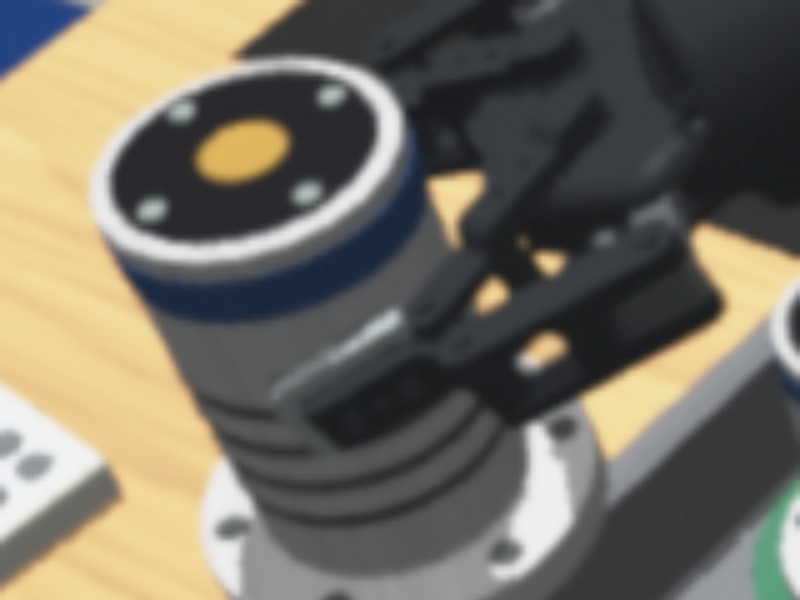

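```bash
python3 - <<'E'
from plan import *
X=SPOT+[-.0015,.001]
p,q=pose([*X,.079],-40,18,-1,OFF)
print(env.movel(p+[0,0,.05],velocity=.12,guard=15)); print(env.movel(p+[0,0,.012],velocity=.06,guard=8))
s=monitor.sense();print(s['position']-p,s['contact_force'],s['clock'])
shot('scene','s7');shot('top','t7')
E
```

```text
False
False
[ 1.60311244e-04 -6.58899410e-05  1.22510304e-02] [ 0.72623884  0.19226052 -6.03792414] 19.8417
```

View pics/s7.png

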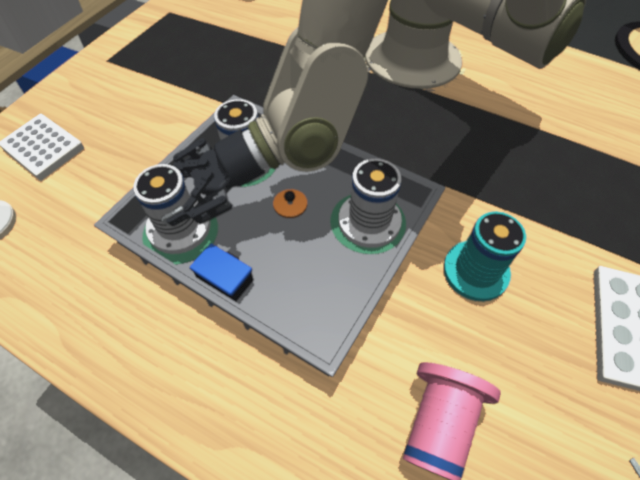

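View pics/t7.png

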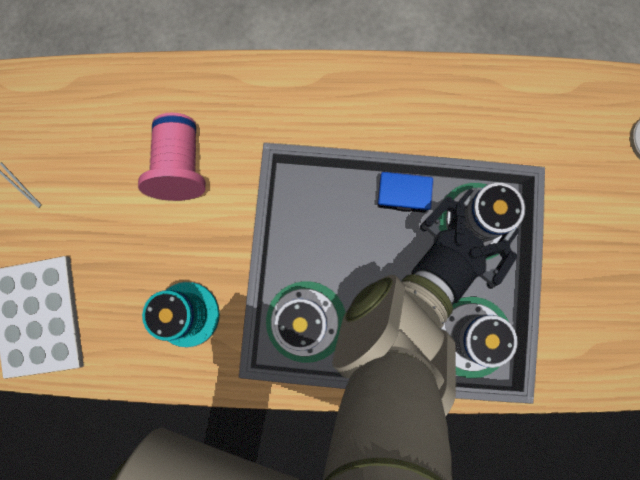

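```bash
python3 - <<'E'
from plan import *
X=SPOT+[-.0015,.001]
p,q=pose([*X,.079],-40,18,-1,OFF)
print(env.movel(p+[0,0,-.004],velocity=.02,guard=8))
s=monitor.sense();print(s['position']-p,s['contact_force'],s['ft_torque'],s['finger_gap'],s['clock'])
shot('scene','s8');shot('top','t8')
f=load('s8')['frame'];cv2.imwrite('pics/cs8.png',cv2.resize(f[140:300,100:310,::-1],(788,600)))
E
```

```text
True
[-5.06132137e-05 -4.18862094e-05  1.86845458e-03] [-1.8238577   1.13250059  5.49486786] [ 0.16207585 -0.52784414  0.05249478] 0.8061016537574905 20.5
```

View pics/cs8.png

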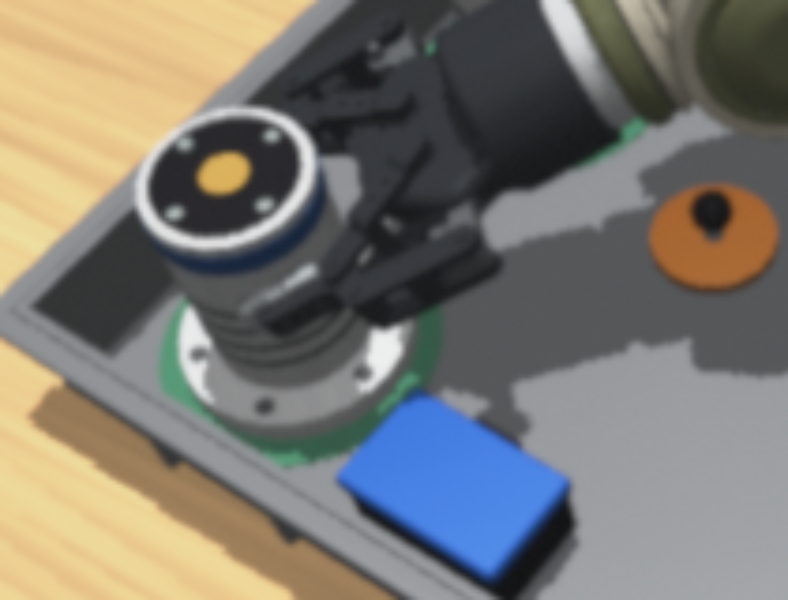

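The foot is on the floor with green showing all round it. I'll release and back off along the approach direction.

```bash
python3 - <<'E'
from plan import *
_,a=quat(-40,18,-1)
env.movel(monitor.sense()['position']-[0,0,.0012],velocity=.02)
env.release();env.hold(.2)
p=monitor.sense()['position'];print(monitor.sense()['contact_force'])
b=-a.copy()
print(env.movel(p+.06*b,velocity=.08,guard=8)); print(env.movel(p+.075*b+[0,0,.1],velocity=.15,guard=8))
s=monitor.sense();print(s['contact_force'],s['clock'])
j=s['joints'];print(j.round(2))
env.movel(s['position']+[0,0,.08],velocity=.2)
env.set_joints([1.055,.313,1.498,0,1.331,-.223]) 
shot('scene','s9');shot('top','t9');print(monitor.sense()['clock'])
E
```

```text
[0.14311118 0.20059796 0.25408773]
False
False
[-0.05149999 -0.89823812 -0.00444623] 23.1167
[-0.24  0.41  2.02  3.9   0.66 -2.06]
27.2167
```

View pics/s9.png

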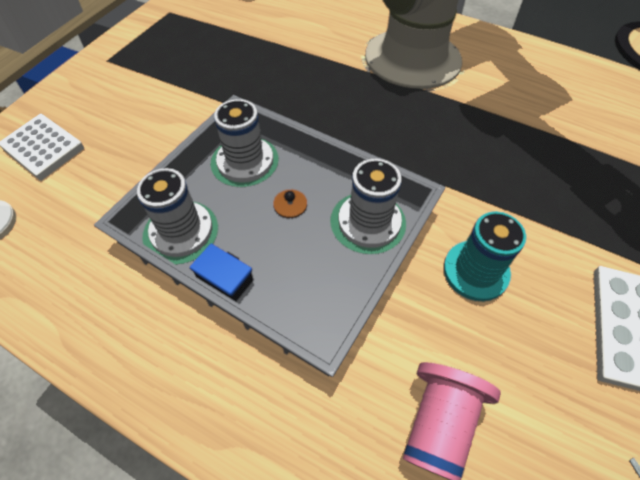

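View pics/t9.png

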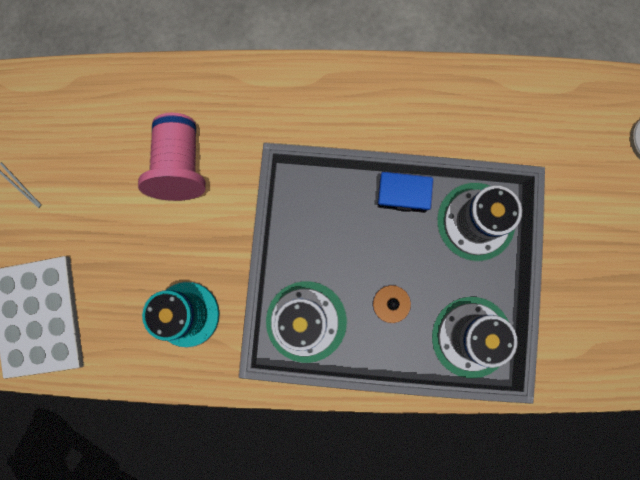

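The housing stands on the spot at top (476,221), the cover lies knob-up at (393,303), and the arm is clear. I'll do a numeric check next.

```bash
python3 - <<'E'
from plan import *
def gold(d,c,r=9):
    x,y=c;f=d['frame'][y-r:y+r+1,x-r:x+r+1];hs=cv2.cvtColor(f,cv2.COLOR_RGB2HSV);m=cv2.inRange(hs,np.array([10,100,80]),np.array([30,255,255]))
    v,u=np.nonzero(m);return u.mean()+x-r,v.mean()+y-r
def tri(s,t,a,b):
    o1,r1=ray(s,*gold(s,a));o2,r2=ray(t,*gold(t,b));k=np.linalg.lstsq(np.c_[r1,-r2],o2-o1,rcond=None)[0];return ((o1+k[0]*r1+o2+k[1]*r2)/2).round(4)
s,t=load('s9'),load('t9');s0,t0=load('scene0'),load('top0')
print('housing end',tri(s,t,(160,186),(498,210)),'spot',SPOT)
print('A',tri(s,t,(377,176),(300,325)),tri(s0,t0,(377,176),(300,325)))
print('B',tri(s,t,(236,113),(492,342)),tri(s0,t0,(236,113),(492,342)))
for d in(t0,t):
    hs=cv2.cvtColor(d['frame'],cv2.COLOR_RGB2HSV);m=cv2.inRange(hs,np.array([100,120,60]),np.array([125,255,255]))[160:220,370:440]
    v,u=np.nonzero(m);print('box',u.mean()+370,v.mean()+160)
hs=cv2.cvtColor(t['frame'],cv2.COLOR_RGB2HSV);m=cv2.inRange(hs,np.array([60,80,40]),np.array([85,255,255]))
v,u=np.nonzero(m[170:270,425:530]);print('green ext',u.min()+425,u.max()+425,v.min()+170,v.max()+170)
cv2.imwrite('pics/ct9.png',cv2.resize(t['frame'][170:270,425:545,::-1],(720,600),interpolation=cv2.INTER_CUBIC))
E
```

```text
housing end [ 0.6469 -0.1728  0.123 ] spot [ 0.648  -0.1725]
A [0.4806 0.1029 0.1235] [0.4805 0.1029 0.1234]
B [ 0.4626 -0.1631  0.123 ] [ 0.4626 -0.1631  0.123 ]
box 405.18541548897684 190.368004522329
box 405.16902204635386 190.36913510457885
green ext 438 514 183 260
```

View pics/ct9.png

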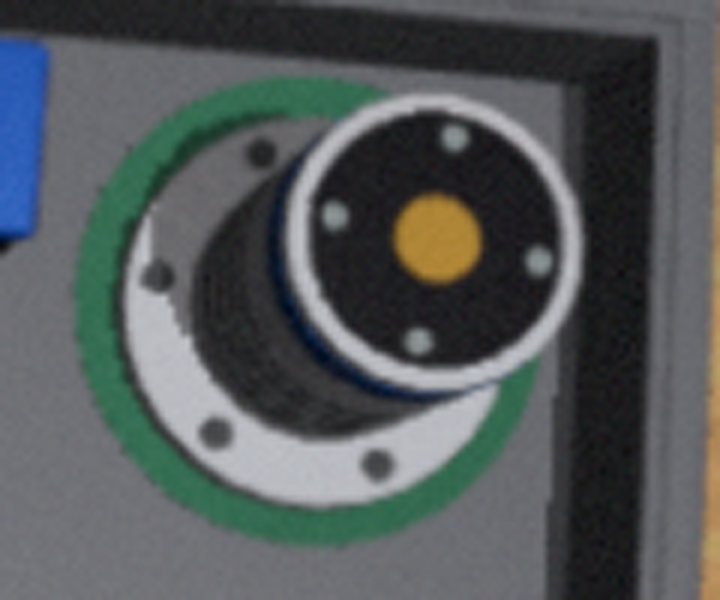

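Green surrounds the whole foot, and the neighbours and box haven't moved. I'll hand it in.

```bash
python3 - <<'E'
from h import *
print(job.hand_in(), monitor.sense()['clock'])
E
```

```text
the job is handed in; nothing more can be done
the job is handed in; nothing more can be done
```

The job is done and handed in: the housing stands upright on the green spot, and the cover was moved aside first. The clock read about 27 s after the last move, against the 72 s limit.

- **What I did:** I gripped the cover by its knob and set it down in the clear middle of the bin. Then I gripped the toppled barrel from above, lifted it straight off both walls, turned it upright in the air, lowered it onto the spot and backed the arm off to its start pose.
- **Housing:** its top centre measures (0.647, -0.173, 0.123) against the spot centre (0.648, -0.1725). It is about 1 mm off and at the right height for standing upright. In the top view no part of the foot reaches past the green; the side under the barrel is hidden there.
- **Neighbours and parts box:** neighbours within 0.1 mm of where they started, parts box within 0.02 pixel in the top view.
- **Cover:** it lies flat with its knob up in both views.
- **Small disagreement:** when lowering, the foot touched the floor about 2 mm higher than planned, which fits a tilt of about 2° in the grip. It settled flat once released.

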